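# Take the column holder off the keyhole panel and lay it on its rest

### The arm

A 7-joint arm with a two-finger parallel gripper is mounted at the origin on the work surface. World frame = base frame: x ahead of the robot, y to its left, z up, the work surface at z = 0. Lengths are in m, angles in rad, forces in N, time in s.
With the tool pointing down it reaches from about 0.4 to 0.875 m from the base axis. Payload 19.3 kg.
Tool frame: the origin (TCP) lies at the very end of the fingers, on their centre line; the grasp point (between the pads) lies 19 mm behind it; z points along the fingers, y is the line along which they close (so a half turn about z gives the same grasp; the last joint's range is limited). The gripper opens to 85 mm and grips with 20 to 120 N. Pads are 22 mm wide; open, the fingers measure 114 mm over their backs; the gripper's body (76 mm by 85 mm) begins 54 mm behind the grasp point. The pads swing forward as they close: fully open they stand 13 mm farther back than shut.
Start: joints at [-1.189, 0.521, -0.036, 1.599, 0.021, 1.021, -0.113], TCP at [0.273, 0.562, 0.231] pointing down, gripper open.
Joint ranges: [-2.91, 2.91], [-0.3, 2.13], [-1.5, 1.42], [0.17, 2.43], [-1.26, 4.41], [0.16, 1.93], [-2.52, 2.52]. Speed limits (rad/s): [1.89, 1.89, 2.39, 2.39, 3.01, 3.01, 3.01].

### API

Orientations are given as a unit quaternion [w, x, y, z].
In Python, from cell import robot gives the robot as it stands.
- The arm moves only by the shell command python3 -m crank 'ROWS'. ROWS is JSON, a list of rows, each an object of numbers: "tx", "ty", "tz": the shift along the world's x, y, z in m; "spin": the turn about the world's z in rad; "grip": the finger opening in m, from 0 to 0.0854. A call has 1 to 5 rows; each row shifts and turns the commanded pose from where the row before left it; what a row does not reach is not made up. A row lasts 1/10 s, in which the tool goes at most 50 mm and 8.59 degrees, less where a joint would pass 70% of its speed; a pose out of reach is approached as far as the arm can. A call is refused whole if a number of a shift passes 0.05 or a number of a turn 0.15, either way. A call with a gripper value outside its range is refused whole. The fingers move at their own pace and stop on an object; the grip force is fixed at half the most. Time passes only in rows, so rows that do not move let the fingers close. It gives the time, the measured TCP pose, the force, the opening and the grip force at its end, in the units of the state.
- robot.sense(): the state, without advancing time (a new reading comes with each control period).
- robot.get_image(name): name is "side" or "top"; returns a dict with "frame" (420x560x3 uint8, red, green, blue), "intrinsics" (3x3 intrinsics, pixels), "D" ([k1, k2, p1, p2, k3] as OpenCV has them; the pictures are not rectified), "xyz" and "attitude" of the camera in the world. Camera axes: x right, y up, looking along -z (the intrinsics and any distortion apply to the point x, -y, -z); pixel columns grow to the right and rows downward; lengths in m; the calibration is good to about 2 mm. A picture is of the moment at which its call begins. There is no depth.
- robot.hand_in(): hands the job in; it is judged then, once.
The state is a dict: "time": time; "joint_pos": joint angles; "dq": joint speeds; "joint_torque": joint torques, N m; "eef_pos": TCP position; "orientation": TCP orientation; "force": force on the tool from outside, world axes, zero at the start; "moment": the same for the moment, N m; "width": opening from 0.0 (shut) to 1.0 (fully open); "grasp_force": force on a finger pad.
Only numpy, scipy, OpenCV 4.12 (cv2) and the standard library are available. Lean on these libraries where they do the work, as an engineer would, in place of code of your own. Each camera call takes 0.05 s, during which the arm holds its last target. There are 200 camera calls.

### The job

The column holder hangs by the headed stud on its back in the keyhole slot of the sloping white panel. Slide it along the slot to whichever end has the wide round hole, lift it off there, and set it down, without dropping it, flat on top of the two rails of the rest, its stud hanging in the gap between them and the plate not hanging over the ends of the rails. Let go of it and leave everything else where it stands.

Things in the scene. Friction and masses are not known exactly. Their poses are not given: they have to be found in the camera images.
- holder_grip (a point): Column holder, loose, 0.2 to 0.4 kg: centre of its grey upright grip rib, 30 mm above the plate's underside. The rib is 60 mm long (x), 18 mm thick (y), and stands from 6 to 54 mm above that underside. Axes: z out of the plate along the rib; y along the slot; x along the rib and, while hung, up the slope. While hung, z leans 35 degrees from vertical to the robot's side; y is level.
- holder_plate (a point): Middle of the holder's aluminium plate's underside (same axes): plate 110 (x) x 70 (y) x 6 mm. Two low grey cradles stand on it, 41 to 51 mm from the middle along x both ways, up to 26 mm above the underside. While hung it lies flat on the white panel, which slopes 35 degrees, is 300 mm wide (along the slot), reaches 100 mm up and down the slope from the slot, and sits on a grey housing.
- holder_neck (a point): Middle of the stud's neck, on the holder's back, 4 mm below the plate's underside (same axes): 12 mm across (x), 22 mm along the slot (y), 8 mm long. The slot is 16 mm wide in a 6 mm panel, so the hung holder rests at the bottom of 4 mm of play up the slope, and can come 2 mm out of the panel before the head catches. It slides with ordinary friction; nothing latches it.
- holder_head (a point): Middle of the stud's head: round, 28 mm across, 7 mm thick, 8 to 15 mm below the plate's underside (same axes). Behind the panel it meets a hard stop at each end of the slot, 62 mm from the slot's middle; it starts within 20 mm of that middle. One end, left or right by chance, is a wide hole 38 mm across centred 2 mm short of the stop, where it comes out straight along z. The other end is narrow.
- rest: Rest: grey base 130 x 180 x 6 mm with two white rails along its y, each 38 mm wide, 180 mm long, tops 36 mm above the table, with a gap of 44 mm between them centred on the origin; the gap is 30 mm deep. Fixed. Origin on the table under its centre; z up. A holder lying on it has its plate's underside 36 mm up and its grip point 66 mm up.
- rest_top (a point): Centre of the rest at the height of the rail tops, 36 mm above the table; same axes as the rest.
- bottle_a: Bystander: clear bottle with blue cap, 84 mm across, 190 mm tall. Origin under its middle.
- bottle_b: Bystander: bottle with blue cap, 80 mm across, 170 mm tall. Origin under its middle.
- bottle_c: Bystander: bottle with blue cap, 80 mm across, 170 mm tall. Origin under its middle.
- beaker: Bystander: open glass beaker, 68 mm across, 85 mm tall. Origin under its middle.
- spanner: Bystander: steel spanner 160 mm long, lying along its x.
- screwdriver: Bystander: screwdriver 180 mm long, lying along its x.
- vial_tray: Bystander: low white divided tray 120 x 160 x 40 mm. Origin under its middle.
- tube_rack: Bystander: white rack of clear tubes, 80 x 180 mm, 93 mm tall. Origin under its middle.
Mind the look-alikes: they are no part of the job. Leave any orange or yellow look-alike of the part that bears holder_grip alone. Leave any green look-alike of the rest alone.

How it is judged:
By the outcome, as a careful person would: the job done as asked, in the order asked, and still so for the second after the job is handed in, with the robot touching nothing.
It also fails if it takes over 64 s, if anything falls off the work surface, if the arm or the gripper's body presses on something with over 40 N, if the wrist force passes 120 N, or if a joint passes its speed limit or range.

## Working session

There is one attempt and no reset: what is moved stays moved. The work goes in short steps, Python scripts to look and compute and a shell command to move; the robot and the scene stay as the last step left them, time stands still between calls to the robot, and variables do not carry over. Pictures are saved under pics/ and viewed, at most 10 in all, crops included, and the job is handed in when it is done.

```bash
mkdir -p pics; ls
cat > h.py <<'E'
import numpy as np,cv2
from cell import robot
from scipy.spatial.transform import Rotation as R
def snap(n,f):
    d=robot.get_image(n); cv2.imwrite('pics/'+f,d['frame'][:,:,::-1]); np.save('pics/'+n+'.npy',d,allow_pickle=True); return d
def load(n): return np.load('pics/'+n+'.npy',allow_pickle=True).item()
def rot(d):
    q=d['attitude']; q=np.array(q)
    return q if q.shape==(3,3) else R.from_quat([q[1],q[2],q[3],q[0]]).as_matrix()
def ray(d,uv):
    p=cv2.undistortPoints(np.array([[uv]],float),np.array(d['intrinsics']),np.array(d['D']))[0,0]
    return np.array(d['xyz']),rot(d)@np.array([p[0],-p[1],-1.])
def onz(d,uv,z):
    o,v=ray(d,uv); return o+v*(z-o[2])/v[2]
def tri(d1,u1,d2,u2):
    o,v=ray(d1,u1);p,w=ray(d2,u2)
    s=np.linalg.lstsq(np.c_[v,-w],p-o,rcond=None)[0]
    a,b=o+v*s[0],p+w*s[1]; return (a+b)/2,np.linalg.norm(a-b)
def proj(d,P):
    c=(np.atleast_2d(P)-d['xyz'])@rot(d); c=c*[1,-1,-1]
    return cv2.projectPoints(c,np.zeros(3),np.zeros(3),np.array(d['intrinsics']),np.array(d['D']))[0][:,0]
E
python3 - <<'E'
from h import *
for n in('side','top'):
    d=snap(n,n+'0.png');print(n,d['xyz'],d['attitude'],d['intrinsics'],d['D'])
print(robot.sense())
E
```

```text
pics
side [0.33584997 1.07859224 1.29403303] [-0.09174188 -0.03982813  0.36017685  0.9275073 ] [[459.61160482   0.         285.74668732]
 [  0.         459.61160482 211.32453326]
 [  0.           0.           1.        ]] [-0.07065859  0.          0.          0.          0.        ]
top [0.47298342 0.00482917 1.39449902] [ 0.71022327  0.02867009 -0.0240263  -0.70298199] [[448.04587091   0.         274.9797069 ]
 [  0.         448.04587091 212.96506949]
 [  0.           0.           1.        ]] [-0.08216268  0.          0.          0.          0.        ]
{'time': 0.1, 'joint_pos': array([-1.18917507,  0.52195934, -0.03633002,  1.59995232,  0.02119628,
        1.02112227, -0.11279953]), 'dq': array([-0.00112198, -0.00048976,  0.00030094, -0.00291811,  0.00027428,
       -0.00120452, -0.00063548]), 'joint_torque': array([ 2.10933256e-03, -9.28490710e+01,  1.98339298e+00, -3.70530117e+01,
        1.81324087e-02,  5.39156361e-03,  2.37860428e-05]), 'eef_pos': array([0.27277063, 0.56198766, 0.23077972]), 'orientation': array([-8.36639648e-05,  2.23998878e-01,  9.74589259e-01, -5.21546585e-04]), 'force': array([-0.31498928, -0.1565852 , -0.06840496]), 'moment': array([ 0.01382619, -0.0160713 , -0.03512727]), 'grasp_force': 0.0, 'width': 0.9973581300649346}
```

View pics/side0.png

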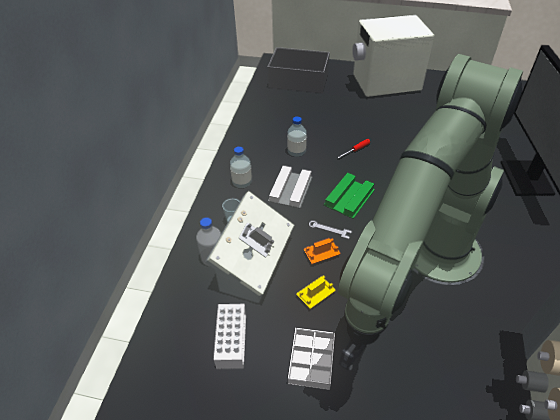

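View pics/top0.png

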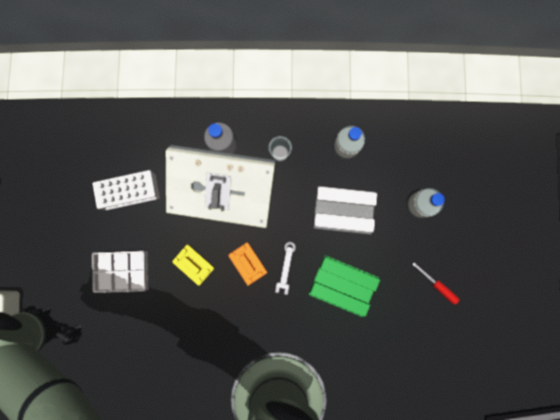

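The panel is around top (220,187), with the rest, the one with white rails, at top (345,210). A dark round spot at top (197,187) and side (248,254) looks like the wide hole, on the +y (left) side. I'll zoom in.

Run:
```python
from h import *
t=load('top')['frame'][:,:,::-1];s=load('side')['frame'][:,:,::-1]
a=cv2.resize(t[140:240,155:285],None,fx=6,fy=6,interpolation=2)
b=cv2.resize(s[185:305,200:300],None,fx=5,fy=5,interpolation=2)
cv2.imwrite('pics/tc.png',a);cv2.imwrite('pics/sc.png',b)
for n in('top','side'):
    d=load(n);f=cv2.cvtColor(d['frame'],cv2.COLOR_RGB2HSV)
    m=((f[:,:,2]>190)&(f[:,:,1]<50)).astype(np.uint8)
    c,_=cv2.findContours(m,0,2)
    for k in c:
        if cv2.contourArea(k)>300 and k[:,0,1].min()>110: print(n,cv2.contourArea(k),cv2.minAreaRect(k),cv2.boxPoints(cv2.minAreaRect(k)).round(1).tolist(),cv2.approxPolyDP(cv2.convexHull(k),4,True)[:,0].tolist())
```

```text
top 979.0 ((120.5, 269.0), (34.0, 45.0), 90.0) [[98.0, 252.0], [143.0, 252.0], [143.0, 286.0], [98.0, 286.0]] [[143, 286], [99, 268], [98, 253], [142, 252]]
top 696.0 ((344.1286315917969, 222.29949951171875), (58.841796875, 13.06806468963623), 6.115502834320068) [[314.20001220703125, 225.6999969482422], [315.6000061035156, 212.6999969482422], [374.1000061035156, 218.89999389648438], [372.70001220703125, 231.89999389648438]] [[315, 218], [318, 213], [372, 219], [373, 229], [318, 226]]
top 671.5 ((346.5915222167969, 195.6768341064453), (58.528717041015625, 12.699625968933105), 6.34019136428833) [[316.79998779296875, 198.8000030517578], [318.20001220703125, 186.10000610351562], [376.3999938964844, 192.60000610351562], [375.0, 205.1999969482422]] [[318, 188], [375, 193], [375, 204], [319, 199]]
top 1591.5 ((123.5195083618164, 190.42440795898438), (29.12454605102539, 59.08720779418945), 77.90524291992188) [[91.5999984741211, 182.39999389648438], [149.39999389648438, 170.0], [155.5, 198.5], [97.69999694824219, 210.89999389648438]] [[149, 171], [154, 198], [97, 207], [93, 183]]
top 6485.0 (
[... 444 characters left out ...]
, [330.0, 333.79998779296875], [321.79998779296875, 383.29998779296875]] [[329, 339], [305, 380], [290, 378], [295, 328]]
side 1510.0 ((229.9569091796875, 331.7327575683594), (29.47845458984375, 56.901641845703125), 3.3664608001708984) [[213.60000610351562, 359.29998779296875], [216.89999389648438, 302.5], [246.3000030517578, 304.20001220703125], [243.0, 361.0]] [[243, 304], [243, 361], [214, 359], [218, 305]]
side 4477.5 ((254.6230926513672, 241.7846221923828), (63.62981033325195, 81.86292266845703), 29.744882583618164) [[206.6999969482422, 261.5], [247.3000030517578, 190.5], [302.6000061035156, 222.0], [261.8999938964844, 293.1000061035156]] [[247, 192], [293, 225], [262, 293], [210, 257]]
```

View pics/tc.png

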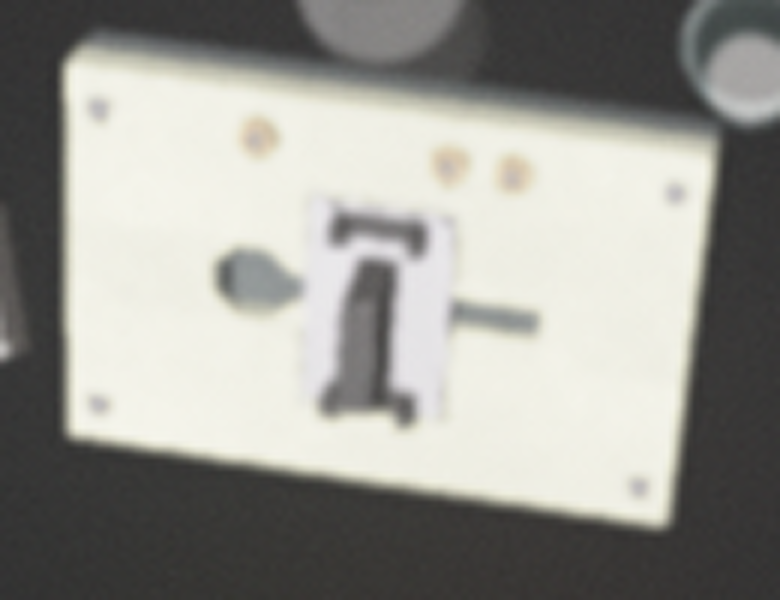

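View pics/sc.png

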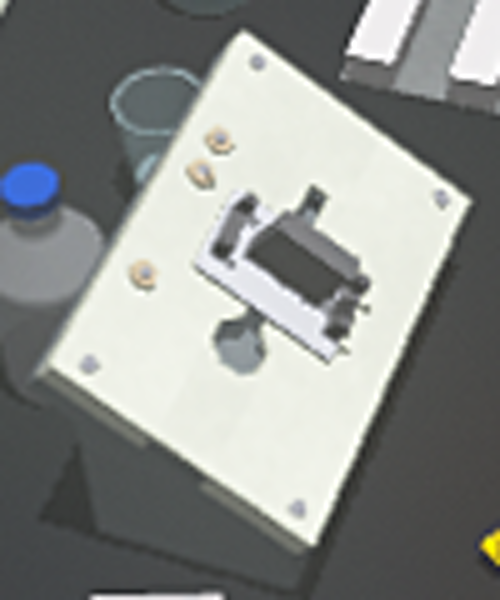

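Seen close up, the wide hole is at top (197,187) and side (248,254), so it is on +y. The narrow end is at top (245,194), and the holder hangs between them near top (218,191). I'll triangulate the panel screws, plate and rib, and locate the rest.

Run:
```python
from h import *
t,s=load('top'),load('side')
T=lambda u,v:(155+(u+.5)/6-.5,140+(v+.5)/6-.5); S=lambda u,v:(200+(u+.5)/5-.5,185+(v+.5)/5-.5)
sc=[((98,108),(89,364)),((675,192),(258,62)),((98,404),(297,508)),((638,487),(441,198))]
P=[]
for a,b in sc:
    p,e=tri(t,T(*a),s,S(*b));P.append(p);print(p.round(4),round(e,4))
P=np.array(P);c=P.mean(0)
y=(P[0]-P[1]+P[2]-P[3]);x=(P[0]-P[2]+P[1]-P[3]);print('lens',np.linalg.norm(y)/2,np.linalg.norm(x)/2)
y[2]=0;y/=np.linalg.norm(y);n=np.cross(x,y);n/=np.linalg.norm(n);print('tilt',np.degrees(np.arccos(n[2])),'y dir',y,'c',c)
yaw=np.arctan2(-y[0],y[1]);h=np.array([np.cos(yaw),np.sin(yaw),0])
n=-np.sin(np.radians(35))*h+np.array([0,0,np.cos(np.radians(35))]);x=np.cross(y,n)
print('yaw',np.degrees(yaw),'x',x,'n',n)
def pl(d,uv,off):
    o,v=ray(d,uv);k=((c+off*n-o)@n)/(v@n);q=o+k*v-c;return (np.array([q@x,q@y,q@n])*1e3).round(1)
print('hole',pl(t,T(255,280),0),pl(s,S(240,345),0),'narrow',pl(t,T(538,322),0),pl(s,S(318,188),0))
for nm,a in dict(LU=(312,197),RU=(453,216),LD=(300,400),RD=(443,418)).items():print('plate top',nm,pl(t,T(*a),.006))
for nm,b in dict(LU=(195,264),LD=(335,361),RU=(240,190)).items():print('plate side',nm,pl(s,S(*b),.006))
# rib top centre: top view dark ridge; 54mm
for nm,a in dict(U=(378,262),D=(355,405)).items():print('rib top',nm,pl(t,T(*a),.054))
# rest from rails
r=[((344.13,222.3)),((346.59,195.68))]
q=[onz(t,u,.036) for u in r];print('rails',q, (q[0]+q[1])/2)
b=np.array([[315.6,212.7],[374.1,218.9]]);e=[onz(t,u,.036) for u in b];print('rail dir',e[0]-e[1],np.degrees(np.arctan2(*(e[0]-e[1])[[1,0]])),np.linalg.norm(e[0]-e[1]),np.linalg.norm(q[0]-q[1]))
np.savez('pf.npz',c=c,x=x,y=y,n=n)
```

```text
[0.7141 0.303  0.1773] 0.0014
[0.6767 0.0361 0.1778] 0.0015
[0.5848 0.321  0.0855] 0.0014
[0.5467 0.0547 0.0867] 0.0014
lens 0.26927598607066194 0.15972803155450427
tilt 34.933157832293595 y dir [0.14014985 0.9901303  0.        ] c [0.63056827 0.17870097 0.13182141]
yaw -8.056517276636258 x [ 0.81106726 -0.11480403  0.57357644] n [-0.56791541  0.08038665  0.81915204]
hole [ 2.9 58.3  0. ] [-0.  60.1  0. ] narrow [  3.2 -77.8   0. ] [  1.4 -78.5   0. ]
plate top LU [54.1 31.6  6. ]
plate top RU [ 55.1 -34.5   6. ]
plate top LD [-55.5  32.8   6. ]
plate top RD [-53.5 -37.2   6. ]
plate side LU [52.1 33.8  6. ]
plate side LD [-59.8  31.9   6. ]
plate side RU [ 49.4 -34.3   6. ]
rib top U [51.2 -9.4 54. ]
rib top D [-24.5  -2.8  54. ]
rails [array([ 0.54804864, -0.19615032,  0.036     ]), array([ 0.62949817, -0.20378631,  0.036     ])] [ 0.5887734  -0.19996831  0.036     ]
rail dir [0.0171474  0.17856176 0.        ] 84.51467023722554 0.17938320691076629 0.08180668723910312
```

```bash
R='x'; python3 -m crank '[{"tx":0.028,"ty":-0.032,"tz":0.012,"spin":0.026},{"tx":0.028,"ty":-0.032,"tz":0.012,"spin":0.026},{"tx":0.028,"ty":-0.032,"tz":0.012,"spin":0.026},{"tx":0.028,"ty":-0.032,"tz":0.012,"spin":0.026},{"tx":0.028,"ty":-0.032,"tz":0.012,"spin":0.026}]'
python3 -m crank '[{"tx":0.028,"ty":-0.032,"spin":0.026},{"tx":0.028,"ty":-0.032,"spin":0.026},{"tx":0.028,"ty":-0.032,"spin":0.026},{"tx":0.028,"ty":-0.032,"spin":0.026},{"tx":0.028,"ty":-0.032,"spin":0.026}]'
python3 -m crank '[{"tx":0.028,"ty":-0.032,"spin":0.026},{"tx":0.028,"ty":-0.032,"spin":0.026},{}]'
cat >> h.py <<'E'
def st():
    s=robot.sense();q=s['orientation'];m=R.from_quat([q[1],q[2],q[3],q[0]]).as_matrix()
    print('t',round(s['time'],2),'tcp',np.round(s['eef_pos'],4),'yaw',round(np.degrees(np.arctan2(m[1,1],m[0,1])),2),'tz',m[:,2].round(3),'F',np.round(s['force'],1),'w',round(s['width']*.0854,4),'g',round(s['grasp_force'],1),'q',np.round(s['joint_pos'],2))
E
python3 -c 'from h import *;st()'
```

```text
t 0.1 tcp [0.2728 0.562  0.2308] yaw 64.11 tz [-0.    -0.001 -1.   ] F [-0.3 -0.2 -0.1] w 0.0852 g 0.0 q [-1.19  0.52 -0.04  1.6   0.02  1.02 -0.11]$[0]: bad value
$[0]: bad value
$[0]: bad value
```

```bash
python3 -m crank '[{"tx":0.028,"ty":-0.032,"tz":0.012,"spin":0.026,"grip":0.085},{"tx":0.028,"ty":-0.032,"tz":0.012,"spin":0.026,"grip":0.085},{"tx":0.028,"ty":-0.032,"tz":0.012,"spin":0.026,"grip":0.085},{"tx":0.028,"ty":-0.032,"tz":0.012,"spin":0.026,"grip":0.085},{"tx":0.028,"ty":-0.032,"tz":0.012,"spin":0.026,"grip":0.085}]'
python3 -c 'from h import *;st()'
```

```text
time: 0.6
eef_pos: [0.4137, 0.4007, 0.2916]
orientation: [-0.0, 0.16, 0.987, -0.0]
force: [0.9, -0.3, 0.6]
width: 0.999
grasp_force: 0.0
t 0.6 tcp [0.4137 0.4007 0.2916] yaw 71.62 tz [-0. -0. -1.] F [ 0.9 -0.3  0.6] w 0.0853 g 0.0 q [-0.86  0.38 -0.02  1.66  0.01  1.1   0.37]
```

```bash
python3 -m crank '[{"tx":0.028,"ty":-0.0315,"tz":0,"spin":0.026,"grip":0.085},{"tx":0.028,"ty":-0.0315,"tz":0,"spin":0.026,"grip":0.085},{"tx":0.028,"ty":-0.0315,"tz":0,"spin":0.026,"grip":0.085},{"tx":0.028,"ty":-0.0315,"tz":0,"spin":0.026,"grip":0.085},{"tx":0.028,"ty":-0.0315,"tz":0,"spin":0.026,"grip":0.085}]' >/dev/null
python3 -m crank '[{"tx":0.028,"ty":-0.0315,"tz":0,"spin":0.026,"grip":0.085},{"tx":0.028,"ty":-0.0315,"tz":0,"spin":0.026,"grip":0.085},{"tx":0,"ty":0,"tz":-0.02,"spin":0,"grip":0.085},{"tx":0,"ty":0,"tz":-0.02,"spin":0,"grip":0.085},{"tx":0,"ty":0,"tz":0,"spin":0,"grip":0.085}]' >/dev/null
python3 -c 'from h import *;st();snap("side","s1.png");f=load("side")["frame"][:,:,::-1];cv2.imwrite("pics/s1c.png",cv2.resize(f[150:310,180:340],None,fx=3.7,fy=3.7))'
```

```text
t 1.6 tcp [0.6077 0.1812 0.2486] yaw 81.97 tz [-0.004 -0.002 -1.   ] F [-0.6 -0.7  0.3] w 0.0851 g 0.0 q [-0.4   0.52  0.02  1.55 -0.01  1.07  1.06]
```

View pics/s1c.png

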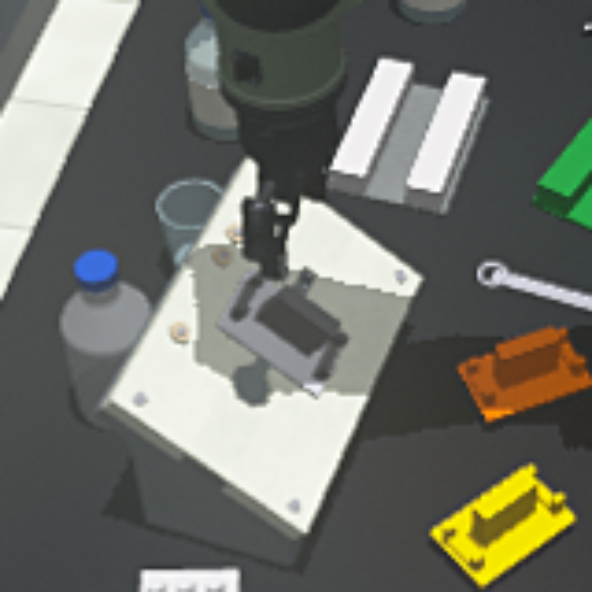

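The gripper stands over the holder, with its fingers at about (270,240) in the crop and the rib at about (300,320), lower down the view. I'll descend.

```bash
python3 -m crank '[{"tx":0.003,"ty":-0.001,"tz":-0.03,"spin":0,"grip":0.085},{"tx":0,"ty":0,"tz":-0.03,"spin":0,"grip":0.085},{"tx":0,"ty":0,"tz":-0.025,"spin":0,"grip":0.085},{"tx":0,"ty":0,"tz":-0.02,"spin":0,"grip":0.085},{"tx":0,"ty":0,"tz":0,"spin":0,"grip":0.085}]'
python3 -c 'from h import *;st()'
```

```text
time: 2.15
eef_pos: [0.611, 0.1808, 0.145]
orientation: [-0.001, 0.07, 0.998, -0.001]
force: [-0.3, -0.3, -0.1]
width: 0.992
grasp_force: 0.0
t 2.15 tcp [0.611  0.1808 0.145 ] yaw 82.02 tz [-0.003 -0.001 -1.   ] F [-0.3 -0.3 -0.1] w 0.0848 g 0.0 q [-0.39  0.64  0.01  1.64 -0.01  0.87  1.06]
```

```bash
python3 -m crank '[{"tx":0,"ty":0,"tz":-0.003,"spin":0,"grip":0.04},{"tx":0,"ty":0,"tz":0,"spin":0,"grip":0.03},{"tx":0,"ty":0,"tz":0,"spin":0,"grip":0.0},{"tx":0,"ty":0,"tz":0,"spin":0,"grip":0.0},{"tx":0,"ty":0,"tz":0,"spin":0,"grip":0.0}]' >/dev/null
python3 -m crank '[{"tx":0,"ty":0,"tz":0,"spin":0,"grip":0.0},{"tx":0,"ty":0,"tz":0,"spin":0,"grip":0.0},{"tx":0,"ty":0,"tz":0,"spin":0,"grip":0.0},{"tx":0,"ty":0,"tz":0,"spin":0,"grip":0.0},{"tx":0,"ty":0,"tz":0,"spin":0,"grip":0.0}]' 
python3 -c 'from h import *;st()'
```

```text
time: 3.15
eef_pos: [0.6122, 0.1809, 0.144]
orientation: [0.0, 0.07, 0.998, 0.0]
force: [-0.8, 0.1, 6.4]
width: 0.2
grasp_force: 58.4
t 3.15 tcp [0.6122 0.1809 0.144 ] yaw 81.99 tz [ 0.001  0.    -1.   ] F [-0.8  0.1  6.4] w 0.0171 g 58.4 q [-0.39  0.64  0.01  1.64 -0.01  0.86  1.06]
```

```bash
python3 -m crank '[{"tx":0.001,"ty":0,"tz":0.001,"spin":0,"grip":0.0},{"tx":0,"ty":0,"tz":0.001,"spin":0,"grip":0.0},{"tx":0,"ty":0,"tz":0,"spin":0,"grip":0.0},{"tx":0.0007,"ty":0.005,"tz":0,"spin":0,"grip":0.0},{"tx":0.0007,"ty":0.005,"tz":0,"spin":0,"grip":0.0}]' 
python3 -c 'from h import *;st()'
```

```text
time: 3.65
eef_pos: [0.6143, 0.1912, 0.1452]
orientation: [-0.0, 0.07, 0.998, 0.0]
force: [0.2, 1.0, -1.9]
width: 0.206
grasp_force: 58.5
t 3.65 tcp [0.6143 0.1912 0.1452] yaw 81.99 tz [-0.  0. -1.] F [ 0.2  1.  -1.9] w 0.0176 g 58.5 q [-0.4   0.65  0.01  1.62 -0.01  0.87  1.05]
```

```bash
for i in 1; do python3 -m crank '[{"tx":0.0007,"ty":0.005,"tz":0,"spin":0,"grip":0.0},{"tx":0.0007,"ty":0.005,"tz":0,"spin":0,"grip":0.0},{"tx":0.0007,"ty":0.005,"tz":0,"spin":0,"grip":0.0},{"tx":0.0007,"ty":0.005,"tz":0,"spin":0,"grip":0.0},{"tx":0.0007,"ty":0.005,"tz":0,"spin":0,"grip":0.0}]' ; done
python3 -m crank '[{"tx":0.0007,"ty":0.005,"tz":0,"spin":0,"grip":0.0},{"tx":0.0007,"ty":0.005,"tz":0,"spin":0,"grip":0.0},{"tx":0.0007,"ty":0.005,"tz":0,"spin":0,"grip":0.0},{"tx":0.0005,"ty":0.0035,"tz":0,"spin":0,"grip":0.0},{"tx":0,"ty":0,"tz":0,"spin":0,"grip":0.0}]'
python3 -c 'from h import *;st()'
```

```text
time: 4.15
eef_pos: [0.6178, 0.2162, 0.1453]
orientation: [-0.0, 0.07, 0.998, -0.0]
force: [0.1, 0.7, -2.1]
width: 0.201
grasp_force: 58.5
time: 4.65
eef_pos: [0.6203, 0.2349, 0.1452]
orientation: [0.0, 0.07, 0.998, 0.0]
force: [0.0, -0.5, -1.2]
width: 0.205
grasp_force: 58.5
t 4.65 tcp [0.6203 0.2349 0.1452] yaw 82.02 tz [ 0.  0. -1.] F [ 0.  -0.5 -1.2] w 0.0175 g 58.5 q [-0.46  0.67  0.02  1.57 -0.01  0.9   0.99]
```

```bash
python3 -m crank '[{"tx":0.0006,"ty":0.004,"tz":0,"spin":0,"grip":0.0},{"tx":0.0001,"ty":0.001,"tz":0,"spin":0,"grip":0.0},{"tx":0,"ty":0,"tz":0,"spin":0,"grip":0.0}]'; python3 -m crank '[{"tx":0.0001,"ty":0.001,"tz":0,"spin":0,"grip":0.0},{"tx":0,"ty":0,"tz":0,"spin":0,"grip":0.0}]'; python3 -m crank '[{"tx":0.0001,"ty":0.001,"tz":0,"spin":0,"grip":0.0},{"tx":0,"ty":0,"tz":0,"spin":0,"grip":0.0}]'
```

```text
time: 4.95
eef_pos: [0.6211, 0.2394, 0.1453]
orientation: [-0.0, 0.07, 0.998, 0.0]
force: [1.1, -0.1, -1.7]
width: 0.199
grasp_force: 58.5
time: 5.15
eef_pos: [0.6212, 0.2403, 0.1453]
orientation: [-0.0, 0.07, 0.998, 0.0]
force: [-0.2, -0.0, -0.9]
width: 0.199
grasp_force: 58.5
time: 5.35
eef_pos: [0.6213, 0.2414, 0.1453]
orientation: [-0.0, 0.07, 0.998, 0.0]
force: [0.0, 0.3, -1.9]
width: 0.2
grasp_force: 58.5
```

```bash
python3 -m crank '[{"tx":-0.0017,"ty":0.0002,"tz":0.0025,"spin":0,"grip":0.0},{"tx":0,"ty":0,"tz":0,"spin":0,"grip":0.0}]';  python3 -m crank '[{"tx":-0.0017,"ty":0.0002,"tz":0.0025,"spin":0,"grip":0.0},{"tx":0,"ty":0,"tz":0,"spin":0,"grip":0.0}]'
```

```text
time: 5.55
eef_pos: [0.6195, 0.2416, 0.1482]
orientation: [0.0, 0.07, 0.998, 0.0]
force: [0.7, -1.1, -2.8]
width: 0.204
grasp_force: 58.5
time: 5.75
eef_pos: [0.6178, 0.2418, 0.1507]
orientation: [0.0, 0.07, 0.998, 0.0]
force: [-0.6, -0.2, -2.4]
width: 0.198
grasp_force: 58.5
```

Coming out freely; on along z.

```bash
python3 -m crank '[{"tx":-0.0034,"ty":0.0005,"tz":0.0049,"spin":0,"grip":0.0},{"tx":-0.0034,"ty":0.0005,"tz":0.0049,"spin":0,"grip":0.0},{"tx":-0.0034,"ty":0.0005,"tz":0.0049,"spin":0,"grip":0.0},{"tx":-0.0034,"ty":0.0005,"tz":0.0049,"spin":0,"grip":0.0},{"tx":-0.0034,"ty":0.0005,"tz":0.0049,"spin":0,"grip":0.0}]';  python3 -m crank '[{"tx":-0.0034,"ty":0.0005,"tz":0.0049,"spin":0,"grip":0.0},{"tx":0,"ty":0,"tz":0.025,"spin":0,"grip":0.0},{"tx":0,"ty":0,"tz":0.025,"spin":0,"grip":0.0},{"tx":0,"ty":0,"tz":0.025,"spin":0,"grip":0.0},{"tx":0,"ty":0,"tz":0,"spin":0,"grip":0.0}]'
python3 -c 'from h import *;st();snap("side","s2.png");f=load("side")["frame"][:,:,::-1];cv2.imwrite("pics/s2c.png",cv2.resize(f[150:310,180:340],None,fx=3.7,fy=3.7))'
```

```text
time: 6.25
eef_pos: [0.6006, 0.2443, 0.1754]
orientation: [0.0, 0.07, 0.998, 0.0]
force: [0.3, 0.5, -2.0]
width: 0.202
grasp_force: 58.5
time: 6.75
eef_pos: [0.5986, 0.2452, 0.2583]
orientation: [0.002, 0.07, 0.998, 0.001]
force: [0.1, -0.3, -1.4]
width: 0.206
grasp_force: 58.8
t 6.75 tcp [0.5986 0.2452 0.2583] yaw 81.98 tz [ 0.005  0.002 -1.   ] F [ 0.1 -0.3 -1.4] w 0.0176 g 58.8 q [-0.5   0.53  0.02  1.51 -0.01  1.09  0.96]
```

View pics/s2c.png

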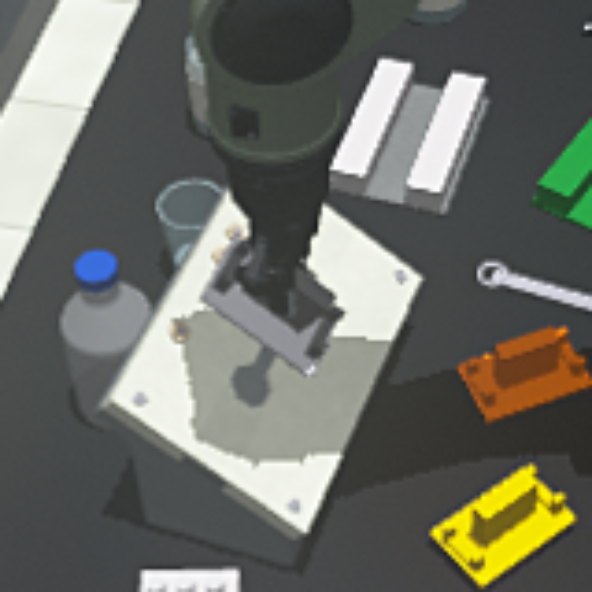

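The holder is off the slot and held, with its plate at about (260,320) in the crop and still tilted parallel to the panel. I'll carry it to the rest while turning it -87.5°. The plate's length will then lie along the rails, low edge toward +y.

```bash
python3 -m crank '[{"tx":-0.0006,"ty":-0.02,"tz":0.03,"spin":-0.06,"grip":0.0},{"tx":-0.0006,"ty":-0.034,"tz":0.02,"spin":-0.12,"grip":0.0},{"tx":-0.0006,"ty":-0.034,"tz":0,"spin":-0.12,"grip":0.0},{"tx":-0.0006,"ty":-0.034,"tz":0,"spin":-0.12,"grip":0.0},{"tx":-0.0006,"ty":-0.034,"tz":0,"spin":-0.12,"grip":0.0}]' >/dev/null
python3 -m crank '[{"tx":-0.0006,"ty":-0.034,"tz":0,"spin":-0.12,"grip":0.0},{"tx":-0.0006,"ty":-0.034,"tz":0,"spin":-0.12,"grip":0.0},{"tx":-0.0006,"ty":-0.034,"tz":0,"spin":-0.12,"grip":0.0},{"tx":-0.0006,"ty":-0.034,"tz":0,"spin":-0.12,"grip":0.0},{"tx":-0.0006,"ty":-0.034,"tz":0,"spin":-0.12,"grip":0.0}]'
python3 -m crank '[{"tx":-0.0006,"ty":-0.034,"tz":0,"spin":-0.12,"grip":0.0},{"tx":-0.0006,"ty":-0.034,"tz":0,"spin":-0.12,"grip":0.0},{"tx":0,"ty":-0.024,"tz":0,"spin":-0.12,"grip":0.0},{"tx":0,"ty":0,"tz":0,"spin":-0.03,"grip":0.0},{"tx":0,"ty":0,"tz":0,"spin":0,"grip":0.0}]' >/dev/null
python3 -c 'from h import *;st()'
```

```text
time: 7.8
eef_pos: [0.5908, -0.0826, 0.3037]
orientation: [-0.001, 0.599, 0.801, -0.0]
force: [-0.1, -0.2, -2.2]
width: 0.201
grasp_force: 59.1
t 8.3 tcp [ 0.5899 -0.1732  0.3037] yaw -5.71 tz [-0.002  0.    -1.   ] F [-0.1 -0.3 -1.4] w 0.0174 g 59.1 q [-0.12  0.48  0.46  1.56 -0.22  1.16  0.29]
```

```bash
python3 -m crank '[{"tx":0.0015,"ty":0,"tz":-0.045,"spin":0.004,"grip":0.0},{"tx":0,"ty":0,"tz":-0.045,"spin":0,"grip":0.0},{"tx":0,"ty":0,"tz":-0.045,"spin":0,"grip":0.0},{"tx":0,"ty":0,"tz":-0.04,"spin":0,"grip":0.0},{"tx":0,"ty":0,"tz":-0.025,"spin":0,"grip":0.0}]' >/dev/null
python3 -m crank '[{"tx":0,"ty":0,"tz":0,"spin":0,"grip":0.0},{"tx":0,"ty":0,"tz":0,"spin":0,"grip":0.0}]'>/dev/null
python3 -c '
from h import *;st();snap("side","s3.png");f=load("side")["frame"][:,:,::-1];a=cv2.resize(f[130:250,220:340],None,fx=4.5,fy=4.5,interpolation=2);cv2.imwrite("pics/s3c.png",a)'
```

```text
t 9.0 tcp [ 0.592  -0.1727  0.1051] yaw -5.34 tz [-0.  0. -1.] F [ 0.2  0.2 -0.8] w 0.0172 g 59.0 q [-0.05  0.7   0.36  1.74 -0.33  0.77  0.38]
```

View pics/s3c.png

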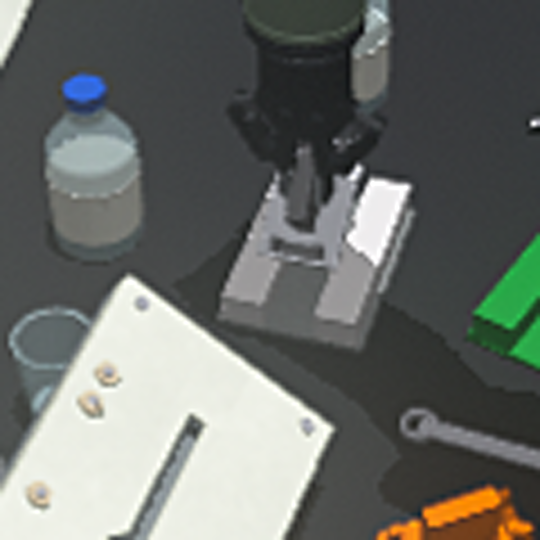

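The holder is over the gap. The plate's low edge runs from crop (268,257) to (330,266), toward the camera, and spans both rails. I'll check that against the rest.

```bash
python3 - <<'E'
from h import *
s=load('side');S=lambda u,v:(220+(u+.5)/4.5-.5,130+(v+.5)/4.5-.5)
c=np.array([.5888,-.2]);u=np.array([.0958,.9954]);w=np.array([u[1],-u[0]])
for p in((268,257),(330,266)):
    q=onz(s,S(*p),.061);print(q.round(4),'across',(q[:2]-c)@w,'along',(q[:2]-c)@u)
for p in((220,300),(265,306),(318,318),(360,328)): # near rail-end corners
    q=onz(s,S(*p),.036);print('rail',(q[:2]-c)@w,(q[:2]-c)@u)
E
python3 -m crank '[{"tx":0,"ty":0,"tz":-0.015,"spin":0,"grip":0.0},{"tx":0,"ty":0,"tz":-0.003,"spin":0,"grip":0.0},{"tx":0,"ty":0,"tz":0,"spin":0,"grip":0.0}]'
```

```text
[ 0.62   -0.1468  0.061 ] across 0.025973313514180977 along 0.05599509563776036
[ 0.5662 -0.1462  0.061 ] across -0.02763998382550087 along 0.051438192536963544
rail 0.0575409574145153 0.09319713890691347
rail 0.018670445107160965 0.08908994833263112
rail -0.028456331795444788 0.08982137451137857
rail -0.06557669768761322 0.09093809412215306
time: 9.35
eef_pos: [0.5916, -0.1732, 0.0864]
orientation: [-0.0, 0.74, 0.673, -0.0]
force: [0.6, 0.3, -2.3]
width: 0.202
grasp_force: 59.2
```

```bash
python3 -m crank '[{"tx":-0.0025,"ty":0,"tz":-0.002,"spin":0,"grip":0.0},{"tx":0,"ty":0,"tz":-0.002,"spin":0,"grip":0.0},{"tx":0,"ty":0,"tz":0,"spin":0,"grip":0.0}]'; python3 -m crank '[{"tx":0,"ty":0,"tz":-0.002,"spin":0,"grip":0.0},{"tx":0,"ty":0,"tz":0,"spin":0,"grip":0.0}]';python3 -m crank '[{"tx":0,"ty":0,"tz":-0.002,"spin":0,"grip":0.0},{"tx":0,"ty":0,"tz":0,"spin":0,"grip":0.0}]'
```

```text
time: 9.65
eef_pos: [0.5892, -0.1734, 0.0827]
orientation: [-0.0, 0.74, 0.673, -0.0]
force: [-0.5, -0.4, -2.7]
width: 0.209
grasp_force: 59.2
time: 9.85
eef_pos: [0.5896, -0.1739, 0.0818]
orientation: [0.0, 0.74, 0.673, 0.0]
force: [-5.0, -0.3, 15.2]
width: 0.204
grasp_force: 61.8
time: 10.05
eef_pos: [0.5896, -0.1753, 0.0806]
orientation: [0.001, 0.74, 0.672, 0.0]
force: [-7.6, -4.3, 27.3]
width: 0.206
grasp_force: 63.6
```

```bash
python3 -m crank '[{"tx":-0.0004,"ty":-0.004,"tz":-0.001,"spin":0,"grip":0.0},{"tx":0,"ty":0,"tz":0,"spin":0,"grip":0.0}]';python3 -m crank '[{"tx":-0.0003,"ty":-0.0035,"tz":-0.003,"spin":0,"grip":0.0},{"tx":0,"ty":0,"tz":0,"spin":0,"grip":0.0}]'
```

```text
time: 10.25
eef_pos: [0.5892, -0.1784, 0.079]
orientation: [0.001, 0.74, 0.672, 0.0]
force: [-5.2, -1.7, 19.0]
width: 0.203
grasp_force: 62.4
time: 10.45
eef_pos: [0.5888, -0.1824, 0.076]
orientation: [0.001, 0.74, 0.672, 0.0]
force: [-6.0, -4.3, 19.9]
width: 0.203
grasp_force: 63.0
```

It is pivoting in the grip as planned, at about 20 N. I'll continue along the arc.

```bash
python3 -m crank '[{"tx":-0.0004,"ty":-0.004,"tz":-0.0035,"spin":0,"grip":0.0},{"tx":-0.0004,"ty":-0.004,"tz":-0.0037,"spin":0,"grip":0.0},{"tx":0,"ty":0,"tz":0,"spin":0,"grip":0.0}]';python3 -m crank '[{"tx":-0.0003,"ty":-0.0035,"tz":-0.0042,"spin":0,"grip":0.0},{"tx":-0.0003,"ty":-0.0033,"tz":-0.0043,"spin":0,"grip":0.0},{"tx":0,"ty":0,"tz":0,"spin":0,"grip":0.0}]'
```

```text
time: 10.75
eef_pos: [0.588, -0.1908, 0.0686]
orientation: [0.001, 0.74, 0.672, 0.0]
force: [-4.2, -6.4, 14.5]
width: 0.198
grasp_force: 63.2
time: 11.05
eef_pos: [0.5875, -0.1978, 0.06]
orientation: [0.001, 0.74, 0.672, -0.0]
force: [-4.6, -6.9, 13.6]
width: 0.202
grasp_force: 63.7
```

```bash
python3 -m crank '[{"tx":-0.0001,"ty":-0.0015,"tz":-0.0022,"spin":0,"grip":0.0},{"tx":0,"ty":0,"tz":0,"spin":0,"grip":0.0}]';python3 -m crank '[{"tx":-0.0001,"ty":-0.001,"tz":-0.0015,"spin":0,"grip":0.0},{"tx":0,"ty":0,"tz":0,"spin":0,"grip":0.0}]'
python3 -c '
from h import *;st();f=snap("side","s4.png")["frame"][:,:,::-1];a=cv2.resize(f[130:230,240:340],None,fx=4,fy=4,interpolation=2)
g=snap("top","t4.png")["frame"][:,:,::-1];b=cv2.resize(g[160:260,300:400],None,fx=4,fy=4,interpolation=2);cv2.imwrite("pics/c4.png",np.hstack([a,b]))'
```

```text
time: 11.25
eef_pos: [0.5875, -0.1991, 0.0579]
orientation: [0.001, 0.74, 0.672, -0.0]
force: [-3.1, -7.1, 13.3]
width: 0.201
grasp_force: 63.6
time: 11.45
eef_pos: [0.5874, -0.2001, 0.0565]
orientation: [0.001, 0.74, 0.672, -0.0]
force: [-3.4, -6.8, 13.4]
width: 0.204
grasp_force: 63.6
t 11.45 tcp [ 0.5874 -0.2001  0.0565] yaw -5.52 tz [ 0.002 -0.002 -1.   ] F [-3.4 -6.8 13.4] w 0.0174 g 63.6 q [ 0.02  0.77  0.33  1.75 -0.36  0.68  0.44]
```

View pics/c4.png

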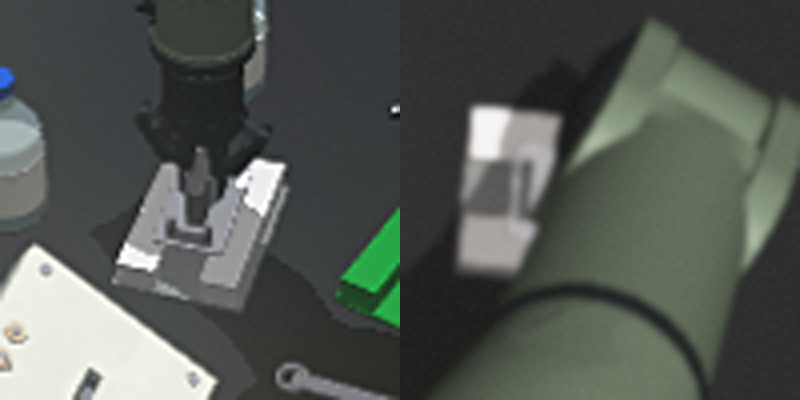

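The plate is nearly flat. Its near edge, at left (155,243) to (220,255), is on both rails, and the stud is over the gap. I'll press on until the force rises.

```bash
python3 -m crank '[{"tx":0,"ty":-0.0005,"tz":-0.001,"spin":0,"grip":0.0},{"tx":0,"ty":0,"tz":0,"spin":0,"grip":0.0}]';python3 -m crank '[{"tx":0,"ty":-0.0005,"tz":-0.001,"spin":0,"grip":0.0},{"tx":0,"ty":0,"tz":0,"spin":0,"grip":0.0}]'; python3 -m crank '[{"tx":0,"ty":0,"tz":-0.001,"spin":0,"grip":0.0},{"tx":0,"ty":0,"tz":0,"spin":0,"grip":0.0}]'
```

```text
time: 11.75
eef_pos: [0.5874, -0.2005, 0.0556]
orientation: [0.001, 0.74, 0.672, 0.0]
force: [-3.7, -6.4, 14.4]
width: 0.204
grasp_force: 64.0
time: 11.95
eef_pos: [0.5874, -0.2011, 0.0546]
orientation: [0.001, 0.74, 0.672, 0.0]
force: [-4.4, -7.4, 13.9]
width: 0.203
grasp_force: 63.6
time: 12.15
eef_pos: [0.5875, -0.2014, 0.0537]
orientation: [0.002, 0.74, 0.672, 0.0]
force: [-3.8, -8.9, 16.5]
width: 0.2
grasp_force: 64.0
```

```bash
python3 -m crank '[{"tx":0,"ty":-0.0003,"tz":-0.001,"spin":0,"grip":0.0},{"tx":0,"ty":0,"tz":0,"spin":0,"grip":0.0}]' | grep -E 'eef|force';python3 -m crank '[{"tx":0,"ty":0,"tz":-0.001,"spin":0,"grip":0.0},{"tx":0,"ty":0,"tz":0,"spin":0,"grip":0.0}]'| grep -E 'eef|force'
python3 -c '
from h import *;f=snap("side","s5.png")["frame"][:,:,::-1];a=cv2.resize(f[150:215,260:325],None,fx=9,fy=9,interpolation=2)
cv2.imwrite("pics/c5.png",a)'
```

```text
eef_pos: [0.5876, -0.2018, 0.0528]
force: [-3.0, -8.8, 15.8]
grasp_force: 63.9
eef_pos: [0.5877, -0.202, 0.0518]
force: [-2.0, -10.9, 16.8]
grasp_force: 64.0
```

View pics/c5.png

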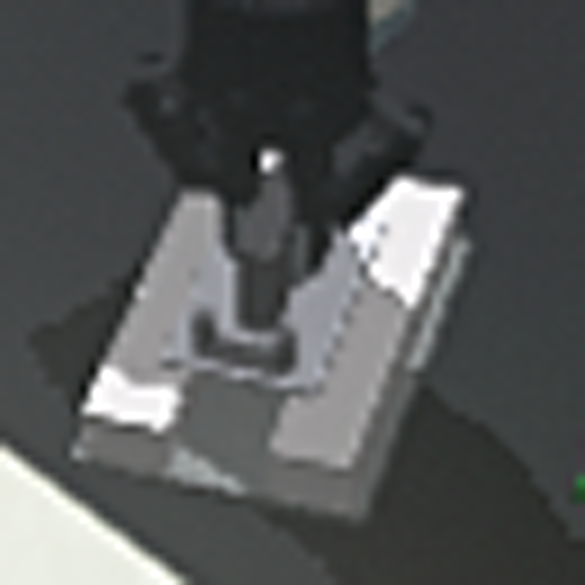

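```bash
python3 - <<'E'
from h import *
s=load('side');S=lambda u,v:(260+(u+.5)/9-.5,150+(v+.5)/9-.5)
c=np.array([.5888,-.2]);u=np.array([.0958,.9954]);w=np.array([u[1],-u[0]])
for p in((165,362),(318,390),(385,226)):
  for z in(.036,.042,.05):
    q=onz(s,S(*p),z);print(p,z,'across',round((q[:2]-c)@w,4),'along',round((q[:2]-c)@u,4))
E
python3 -m crank '[{"tx":0,"ty":0,"tz":-0.0015,"spin":0,"grip":0.0},{"tx":0,"ty":0,"tz":0,"spin":0,"grip":0.0}]'| grep -E 'eef|force';python3 -m crank '[{"tx":0,"ty":0,"tz":-0.0015,"spin":0,"grip":0.0},{"tx":0,"ty":0,"tz":0,"spin":0,"grip":0.0}]'| grep -E 'eef|force'
```

```text
(165, 362) 0.036 across 0.0337 along 0.0494
(165, 362) 0.042 across 0.0318 along 0.0551
(165, 362) 0.05 across 0.0292 along 0.0627
(318, 390) 0.036 across -0.0342 along 0.0469
(318, 390) 0.042 across -0.0358 along 0.0527
(318, 390) 0.05 across -0.038 along 0.0603
(385, 226) 0.036 across -0.0341 along -0.0603
(385, 226) 0.042 across -0.0358 along -0.054
(385, 226) 0.05 across -0.0379 along -0.0457
eef_pos: [0.5878, -0.2021, 0.0506]
force: [-3.1, -9.4, 17.7]
grasp_force: 64.2
eef_pos: [0.5879, -0.2021, 0.0505]
force: [-10.7, -6.8, 46.2]
grasp_force: 67.8
```

The force rose to 46 N, so the plate is flat on both rails. The corners agree at 42 mm height, across ±34 and along ±54. I'll ease off, release and retreat.

```bash
python3 -m crank '[{"tx":0,"ty":0,"tz":0.0015,"spin":0,"grip":0.0},{"tx":0,"ty":0,"tz":0,"spin":0,"grip":0.0}]'| grep -E 'eef|force'; python3 -m crank '[{"tx":0,"ty":0,"tz":0,"spin":0,"grip":0.025},{"tx":0,"ty":0,"tz":0,"spin":0,"grip":0.04},{"tx":0,"ty":0,"tz":0,"spin":0,"grip":0.06},{"tx":0,"ty":0,"tz":0,"spin":0,"grip":0.06},{"tx":0,"ty":0,"tz":0,"spin":0,"grip":0.06}]'
python3 -m crank '[{"tx":0,"ty":0,"tz":0.01,"spin":0,"grip":0.06},{"tx":0,"ty":0,"tz":0.03,"spin":0,"grip":0.06},{"tx":0,"ty":0,"tz":0.045,"spin":0,"grip":0.06},{"tx":0,"ty":0,"tz":0.045,"spin":0,"grip":0.06},{"tx":0,"ty":0,"tz":0.045,"spin":0,"grip":0.06}]' | grep -E 'eef|force'
python3 -m crank '[{"tx":-0.04,"ty":0,"tz":0.03,"spin":0,"grip":0.06},{"tx":-0.04,"ty":0,"tz":0.02,"spin":0,"grip":0.06},{"tx":-0.04,"ty":0,"tz":0,"spin":0,"grip":0.06},{"tx":0,"ty":0,"tz":0,"spin":0,"grip":0.06},{"tx":0,"ty":0,"tz":0,"spin":0,"grip":0.06}]' | grep -E 'time|eef|force'
python3 -c '
from h import *;f=snap("side","s6.png")["frame"][:,:,::-1];a=cv2.resize(f[110:310,190:390],None,fx=3,fy=3,interpolation=2)
cv2.imwrite("pics/c6.png",a)'
```

```text
eef_pos: [0.5879, -0.201, 0.0505]
force: [-3.3, -5.1, 20.2]
grasp_force: 64.7
time: 13.7
eef_pos: [0.587, -0.1993, 0.0487]
orientation: [-0.0, 0.74, 0.673, -0.0]
force: [-0.1, 0.4, -0.4]
width: 0.706
grasp_force: 0.0
eef_pos: [0.5866, -0.1995, 0.2264]
force: [-0.2, 0.3, 0.4]
grasp_force: 0.0
time: 14.7
eef_pos: [0.4669, -0.1994, 0.2749]
force: [0.5, -0.4, -0.1]
grasp_force: 0.0
```

View pics/c6.png

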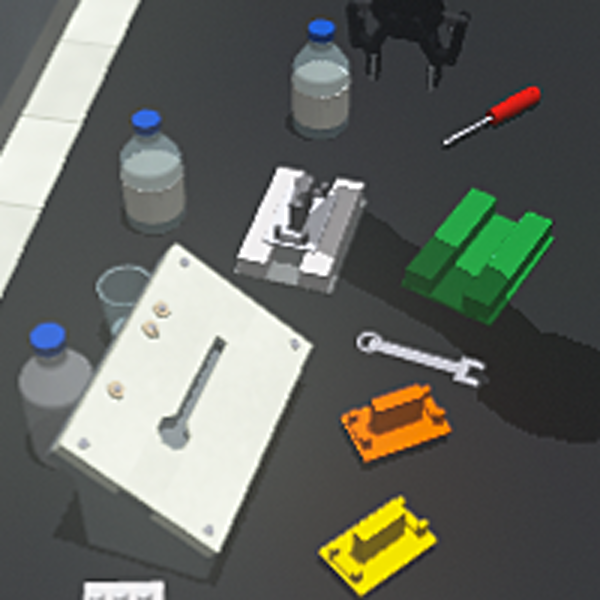

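The holder lies flat on the rest at crop (298,215), within the rail ends. The panel slot is empty, the other things look unmoved, and the gripper is clear. I'll hand in.

```bash
python3 -c 'from cell import robot;print(robot.hand_in())'
```

```text
the job is handed in; nothing more can be done
None
```

The holder was slid to the wide hole on the left (+y), lifted off and set down flat on the rest with its stud over the gap; I let go, and the job is handed in at about 15 s, with nothing else seen to have moved.

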